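Seat the keyed marking plate on its pin

TASK

The notched plate of the bench marking stand is riding high because its notch is not over the stand's locating pin. With a fingertip, push the plate's upright peg round until the notch in the rim lies over the pin, then press the plate down until it is fully home on its seat, and take the hand away. Nothing is to be lifted or picked up, neither the plate nor anything else; leave the vise, the bowl, the cup and the wooden handle where they are, and do not knock against the vise.

Things in the scene. Friction and masses are not known exactly. Their poses are not given: they have to be found in the camera images.
- plate_center (a point): Centre of the top face of the notched plate, on its upright turning axis. The plate: level steel disc, radius 65 mm, 10 mm thick, top 76 mm above the bench at the start; turns endlessly both ways, light friction (0.06 N m), stays where left. The fixed spindle (radius 9 mm) in its centre is level with the top at the start and stands 13 mm above it once home: do not press there.
- notch (a point): Middle of the plate's notch, 62 mm from the turning axis, at the height of the plate's top face. The notch is an open slot through the whole thickness at the rim, 18 mm wide, reaching in to 53 mm from the axis. It turns with the plate and starts 0.7 rad or more from the pin, either way.
- pin (a point): Domed top of the fixed upright steel pin, 12 mm in diameter, 62 mm from the turning axis, just under the raised plate; its outer 3 mm shows beyond the rim. Below it the cast-iron base (radius 75 mm) has a square ear, 26 mm wide, reaching to 96 mm from the axis. The pin stops the plate going down unless the notch is over it (3 mm play each way); it ends 2 mm above the plate once home.
- peg (a point): Top of the upright round steel peg fixed on the plate for turning it by: 15 mm in diameter, 30 mm high above the plate's top face, 42 mm from the turning axis, straight opposite the notch.
- press (a joint): How far the plate is pressed down, in m: 0 at the start (raised), 0.0125 fully home on its seat, negative when lifted. A tight fit: it needs about 4 to 9 N downward, anywhere on the plate, and stays where it is left.
- vise: Bystander: small cast-iron vise, 150 by 90 mm, 138 mm high with the maple top blank in its jaws, fixed to the bench; its screw reaches 140 mm from its origin along its -x. Origin: centre of its underside.
- bowl: Bystander: cracked green glazed bowl, loose, rim radius 60 mm, 50 mm high. Origin: centre of its underside.
- cup: Bystander: bronze tailstock cup, loose, 40 mm in diameter, 58 mm high, shank up. Origin: centre of its underside.
- handle: Bystander: turned ash handle with a brass ferrule, loose, lying along its x axis from -65 mm to +66 mm, 34 mm thick. Origin: on the bench under its middle.

How it is judged:
By the outcome, as a careful person would: the job done as asked, in the order asked, and still so for the second after the job is handed in, with the robot touching nothing.
It also fails if it takes over 48 s, if anything falls off the work surface, if the arm or the gripper's body presses on something with over 40 N, if the wrist force passes 120 N, or if a joint passes its speed limit or range.

ROBOT

A 6-joint arm with a two-finger parallel gripper is mounted at the origin on the work surface. World frame = base frame: x ahead of the robot, y to its left, z up, the work surface at z = 0. Lengths are in m, angles in rad, forces in N, time in s.
With the tool pointing down it reaches from about 0.3 to 0.775 m from the base axis. Payload 14.6 kg.
Tool frame: the origin (TCP) lies at the very end of the fingers, on their centre line; the grasp point (between the pads) lies 19 mm behind it (pinch_z is the distance from the TCP to the grasp point, in m); z points along the fingers, y is the direction in which the jaws open and shut (so a half turn about z gives the same grasp; the last joint's range is limited). The gripper opens to 94 mm and grips with 3 to 60 N. Pads are 16 mm wide; open, the fingers measure 119 mm over their backs; the gripper's body (75 mm by 177 mm) begins 78 mm behind the grasp point.
Start: joints at [-1.388, 0.3, 1.521, -0, 1.321, -0.067], TCP at [0.136, -0.533, 0.178] pointing down, gripper open.
Joint ranges: [-3.03, 3.03], [-0.79, 2.21], [0.23, 2.52], [-1.04, 4.18], [0, 3.07], [-2.55, 2.55]. Speed limits (rad/s): [2.22, 2.22, 2.57, 3.14, 3.14, 3.14].

INTERFACE

Orientations are given as [roll, pitch, yaw] about the fixed x, y, z axes, in that order (R = Rz(yaw) Ry(pitch) Rx(roll)).
In Python, from station import get_obs, camera, hand_in, pinch_z gives the robot as it stands.
- The arm moves only by the tool servo_tool, never from a script. Its argument "moves" is a list that holds one entry, the list of rows, each a list of 7 numbers: the turn, a rotation vector about the tool's x, y, z normalised to -1 to 1, where 1 is pi/2 rad, then the shift along the tool's x, y, z normalised to -1 to 1, where 1 is 500 mm, then the closure, from 0 (fully open) to 1 (shut). In form: [[[rx, ry, rz, x, y, z, hand], ...]]. A call has 1 to 12 rows; each row is the pose to reach, as a shift and turn from the pose measured when the call began, along the tool's axes at that moment; what a row does not reach only later rows make up. A row lasts 1/12 s, in which the tool goes at most 41.7 mm and 7.16 degrees, less where a joint would pass 70% of its speed; a pose out of reach is approached as far as the arm can. A call with a number of a shift or a turn outside -1 to 1 is refused whole. A call with a gripper value outside its range is refused whole. The fingers move at their own pace and stop on an object; "squeeze" is the grip in N (left out, the last holds). Time passes only in rows, so rows that repeat a pose let the fingers close. It gives the time, the measured TCP pose, the force and the opening at its end, in the units of the state.
- get_obs(): the state, without advancing time (a new reading comes with each control period).
- camera(name): name is "scene" or "side" or "wrist"; returns a dict with "color" (400x640x3 uint8, red, green, blue), "intrinsics" (3x3 intrinsics, pixels), "rvec" (rotation vector, rad) and "tvec" (3), from world to camera coordinates, as OpenCV has them. Camera axes: x right, y down, z forward; pixel columns grow to the right and rows downward; lengths in m; the calibration is good to about 2 mm. A picture is of the moment at which its call begins. There is no depth.
- hand_in(): hands the job in, once; it reports no verdict.
The state is a dict: "time_s": time; "qpos": joint angles; "joint_vel": joint speeds; "tau": joint torques, N m; "ee_pos": TCP position; "eef_rot": TCP orientation; "force": force on the tool from outside, world axes, zero at the start; "moment": the same for the moment, N m; "grip_width": finger opening in m.
Only numpy, scipy, OpenCV 4.12 (cv2) and the standard library are available. Lean on these libraries where they do the work, as an engineer would, in place of code of your own. Each camera call takes 0.05 s, during which the arm holds its last target.

## Working session

There is one attempt and no reset: what is moved stays moved. The work goes in short steps, Python scripts to look and compute and a tool call to move; the robot and the scene stay as the last step left them, time stands still between calls to the robot, and variables do not carry over. Pictures are saved under pics/ and viewed, and the job is handed in when it is done.

Besides the shell and the picture viewer there is one more tool, called after "Request:" in YAML: its name, and indented under it one key for each argument. servo_tool: Moves the arm, as the interface text tells. Scaled input: -1 to 1 covers 500 mm each way for a shift and pi/2 rad each way for a turn. Its arguments: {"type":"object","properties":{"moves":{"type":"array"},"squeeze":{"type":"number"}},"required":["moves"]}

```bash
mkdir -p pics; ls; python3 - <<'E'
from station import *
import cv2
o=get_obs();print(o,pinch_z)
for n in("scene","side","wrist"):
    c=camera(n);cv2.imwrite(f"pics/{n}0.png",c["color"][:,:,::-1]);print(n,c["intrinsics"],c["rvec"],c["tvec"])
E
```

```text
pics
{'time_s': 0.0, 'qpos': array([-1.38757661e+00,  3.00471795e-01,  1.52158126e+00, -2.91300194e-05,
        1.32068980e+00, -6.65950139e-02]), 'joint_vel': array([ 3.69202219e-04, -2.10881271e-03, -3.26440823e-05, -2.87915763e-03,
        4.31386695e-05,  2.12982176e-04]), 'tau': array([ 3.90468820e-03, -5.31803226e+01, -3.52733839e+01,  7.09769432e-02,
        2.43294309e-02, -9.81603193e-05]), 'ee_pos': array([ 0.1359117 , -0.53264102,  0.17758589]), 'eef_rot': array([-3.14044312e+00, -4.83881896e-05,  2.49821933e-01]), 'force': array([0.48236975, 0.14787039, 1.14189489]), 'moment': array([-0.01742911, -0.00630642, -0.02376403]), 'grip_width': 0.09398147255449815} 0.0188
scene [[393.69332995   0.         313.94672793]
 [  0.         393.69332995 198.3745867 ]
 [  0.           0.           1.        ]] [ 2.1011214   0.68760811 -0.35491481] [-0.50867383 -0.09483844  1.16736466]
side [[435.87908684   0.         315.72239   ]
 [  0.         435.87908684 199.66705314]
 [  0.           0.           1.        ]] [ 0.81838867 -2.3148537   1.33417564] [0.47597044 0.23069485 0.69529658]
wrist [[329.97962594   0.         322.67772804]
 [  0.         329.97962594 199.11713239]
 [  0.           0.           1.        ]] [-2.29686787  1.78318578  0.25420648] [-0.54976255 -0.03045376  0.39232259]
```

View pics/scene0.png

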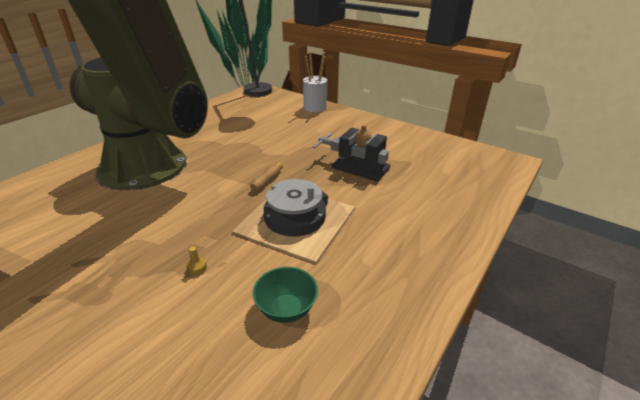

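View pics/side0.png

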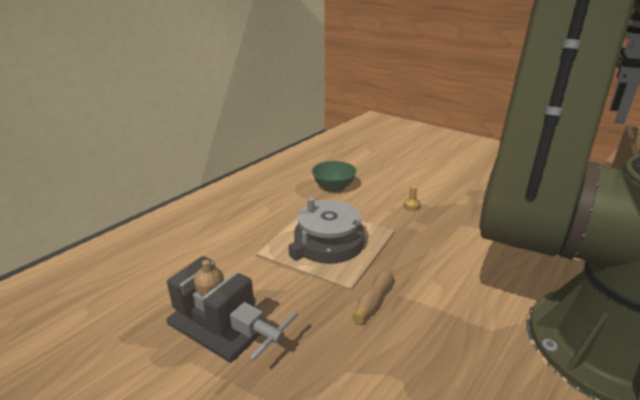

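View pics/wrist0.png

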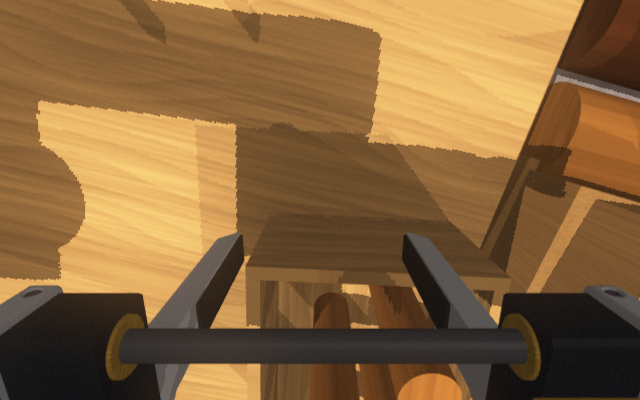

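```bash
python3 - <<'E'
import cv2,numpy as np
a=cv2.imread("pics/scene0.png")[165:265,230:360];b=cv2.imread("pics/side0.png")[185:285,255:385]
cv2.imwrite("pics/z0.png",np.vstack([cv2.resize(x,None,fx=3,fy=3,interpolation=cv2.INTER_CUBIC) for x in(a,b)]))
E
```

```text
(no output)
```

View pics/z0.png

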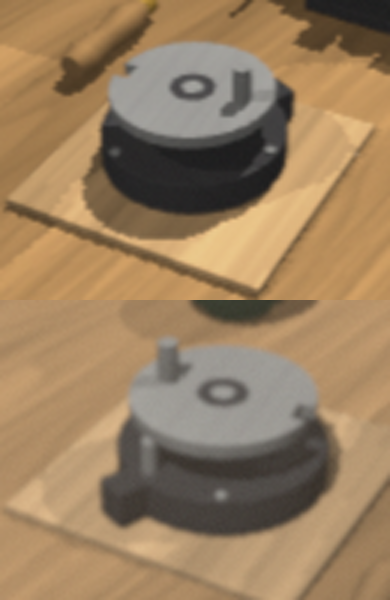

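```bash
cat > h.py <<'E'
import numpy as np,cv2
from station import *
def cam(n):
    c=camera(n);R=cv2.Rodrigues(np.array(c["rvec"],float))[0];return c["color"],np.array(c["intrinsics"]),R,np.array(c["tvec"]).ravel()
def ray(c,p):
    _,K,R,t=c;d=R.T@np.linalg.solve(K,[p[0],p[1],1.]);return -R.T@t,d
def plane(c,p,z):
    o,d=ray(c,p);return o+d*(z-o[2])/d[2]
def tri(r1,r2):
    (a,d),(b,e)=r1,r2;s=np.linalg.lstsq(np.c_[d,-e],b-a,rcond=None)[0]
    p,q=a+d*s[0],b+e*s[1];return (p+q)/2,np.linalg.norm(p-q)
def proj(c,P):
    _,K,R,t=c;q=K@(R@np.asarray(P,float)+t);return q[:2]/q[2]
E
python3 - <<'E'
from h import *
np.set_printoptions(precision=4,suppress=True)
S=cam("scene");D=cam("side")
def ang(v):return np.arctan2(v[1],v[0])
P={}
for n,a,b,z in[("spindle",(294.3,194),(329.3,215.7),.076),("peg",(310.7,189),(311,199),.106),("notch",(272.7,188.3),(356.7,222),.076)]:
    P[n]=(plane(S,a,z)+plane(D,b,z))/2
    print(n,plane(S,a,z),plane(D,b,z),tri(ray(S,a),ray(D,b)))
# plate-coloured blob ellipse
c=P["spindle"]
for n in("peg","notch"):
    v=P[n]-c;print(n,np.hypot(*v[:2]),ang(v))
pin=plane(D,(304.3,231),.0655);v=pin-c;print("pin",pin,np.hypot(*v[:2]),ang(v))
for nm,C,q in(("side ear",D,(255+122/3,185+(480-300)/3)),("scene ear",S,(230+285/3,165+92/3))):
  for z in(.03,.04,.05):
    e=plane(C,q,z);v=e-c;print(nm,z,e,np.hypot(*v[:2]),ang(v))
E
```

```text
spindle [0.523  0.0694 0.076 ] [0.519 0.072 0.076] (array([0.521 , 0.0706, 0.0745]), np.float64(0.0015500175329001694))
peg [0.568  0.0731 0.106 ] [0.5589 0.0822 0.106 ] (array([0.564 , 0.0773, 0.1021]), np.float64(0.0014751150660711173))
notch [0.4667 0.0577 0.076 ] [0.4613 0.0568 0.076 ] (array([0.4636, 0.0575, 0.0751]), np.float64(0.004811361469248387))
peg 0.0430329369404754 0.16158364555544186
notch 0.05857359510932439 -2.9092205854950994
pin [0.5331 0.1349 0.0655] 0.06534899087894463 1.384738270264906
side ear 0.03 [0.5487 0.145  0.03  ] 0.07928118257125719 1.2137131950434514
side ear 0.04 [0.5392 0.1552 0.04  ] 0.08640164164200988 1.358114169824618
side ear 0.05 [0.5298 0.1654 0.05  ] 0.09503449785083362 1.4784506444143075
scene ear 0.03 [0.5475 0.1605 0.03  ] 0.09363860584278337 1.2836857842952023
scene ear 0.04 [0.5556 0.1487 0.04  ] 0.08530691499463076 1.1535666595180825
scene ear 0.05 [0.5636 0.1369 0.05  ] 0.07871018897575205 0.9985855099700429
```

```bash
cat >> h.py <<'E'
from scipy.spatial.transform import Rotation as Ro
np.set_printoptions(precision=4,suppress=True)
def tool():
    o=get_obs();return np.array(o["ee_pos"]),Ro.from_euler("xyz",o["eef_rot"]).as_matrix()
def row(target,yaw):
    p,R=tool();Rt=Ro.from_euler("xyz",[np.pi,0,yaw]).as_matrix()
    rv=Ro.from_matrix(R.T@Rt).as_rotvec()/(np.pi/2);s=R.T@(np.array(target)-p)/.5
    return np.r_[rv,s]
E
python3 - <<'E'
from h import *
p,R=tool();W=cam("wrist")
c=-W[2].T@W[3];print("cam in tool",R.T@(c-p),"axis in tool",R.T@W[2][2],"right",R.T@W[2][0])
for y in(0.25,1.0,1.57,1.9):
    print(y,row([.52,.07,.25],y))
S=cam("scene");D=cam("side")
print("vise base approx",plane(S,(362,165),0),plane(D,(215,335),0))
E
```

```text
cam in tool [ 0.0805 -0.0001 -0.2074] axis in tool [-0.2789  0.0007  0.9603] right [ 0.0006  1.     -0.0006]
0.25 [-0.0002 -0.     -0.0001  1.0423 -0.9784 -0.1437]
1.0 [-0.0002 -0.0001 -0.4776  1.0423 -0.9784 -0.1437]
1.57 [-0.0002 -0.0002 -0.8405  1.0423 -0.9784 -0.1437]
1.9 [-0.0002 -0.0002 -1.0506  1.0423 -0.9784 -0.1437]
vise base approx [0.521  0.3921 0.    ] [0.5136 0.3871 0.    ]
```

```bash
python3 - <<'E'
from h import *
print(row([.36,-.25,.26],.9))
E
```

```text
[-0.0001 -0.0001 -0.414   0.574  -0.4375 -0.1638]
```

Request:
servo_tool:
  moves:
    - [[0,0,-0.41,0.574,-0.438,-0.164,0],[0,0,-0.41,0.574,-0.438,-0.164,0],[0,0,-0.41,0.574,-0.438,-0.164,0],[0,0,-0.41,0.574,-0.438,-0.164,0],[0,0,-0.41,0.574,-0.438,-0.164,0],[0,0,-0.41,0.574,-0.438,-0.164,0],[0,0,-0.41,0.574,-0.438,-0.164,0],[0,0,-0.41,0.574,-0.438,-0.164,0],[0,0,-0.41,0.574,-0.438,-0.164,0],[0,0,-0.41,0.574,-0.438,-0.164,0],[0,0,-0.41,0.574,-0.438,-0.164,0]]

```text
time_s: 1.32
ee_pos: [0.3607, -0.2487, 0.2605]
eef_rot: [3.141, -0.0, 0.897]
force: [-1.4, -0.6, 0.1]
grip_width: 0.0942
```

```bash
python3 - <<'E'
from h import *
print(get_obs()["ee_pos"],get_obs()["qpos"]);print(row([.525,-.02,.24],1.57))
E
```

```text
[ 0.3607 -0.2487  0.2605] [-0.6873 -0.0106  1.685   0.      1.4664 -0.0138]
[ 0.0005  0.0002 -0.4283  0.5625 -0.0285  0.0409]
```

Request:
servo_tool:
  moves:
    - [[0,0,-0.43,0.562,-0.028,0.041,0],[0,0,-0.43,0.562,-0.028,0.041,0],[0,0,-0.43,0.562,-0.028,0.041,0],[0,0,-0.43,0.562,-0.028,0.041,0],[0,0,-0.43,0.562,-0.028,0.041,0],[0,0,-0.43,0.562,-0.028,0.041,0],[0,0,-0.43,0.562,-0.028,0.041,0],[0,0,-0.43,0.562,-0.028,0.041,0],[0,0,-0.43,0.562,-0.028,0.041,0],[0,0,-0.43,0.562,-0.028,0.041,0],[0,0,-0.43,0.562,-0.028,0.041,0]]

```text
time_s: 2.23
ee_pos: [0.5246, -0.022, 0.24]
eef_rot: [3.141, 0.001, 1.571]
force: [-0.2, -0.7, 0.2]
grip_width: 0.094
```

```bash
python3 - <<'E'
from h import *
W=cam("wrist");cv2.imwrite("pics/w1.png",W[0][:,:,::-1]);print(tool()[0])
for P in([.521,.0705,.076],[.564,.077,.106],[.533,.133,.0655]):print(proj(W,P))
E
```

```text
[ 0.5247 -0.0219  0.2402]
[320.0189  92.0391]
[363.7554  84.1143]
[331.4246  29.7068]
```

View pics/w1.png

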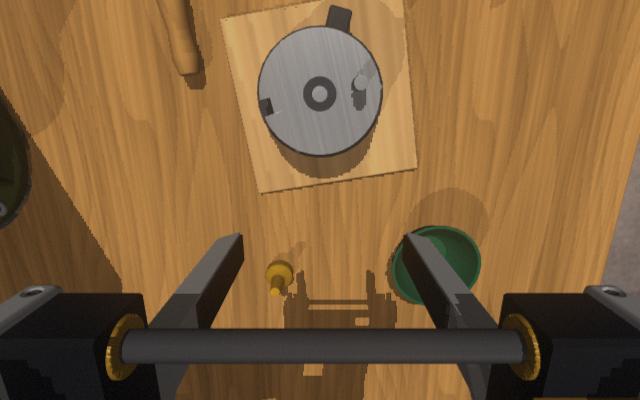

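```bash
python3 - <<'E'
import cv2
a=cv2.imread("pics/w1.png")[0:165,240:400];cv2.imwrite("pics/w1z.png",cv2.resize(a,None,fx=3.6,fy=3.6,interpolation=cv2.INTER_CUBIC))
E
```

```text
(no output)
```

View pics/w1z.png

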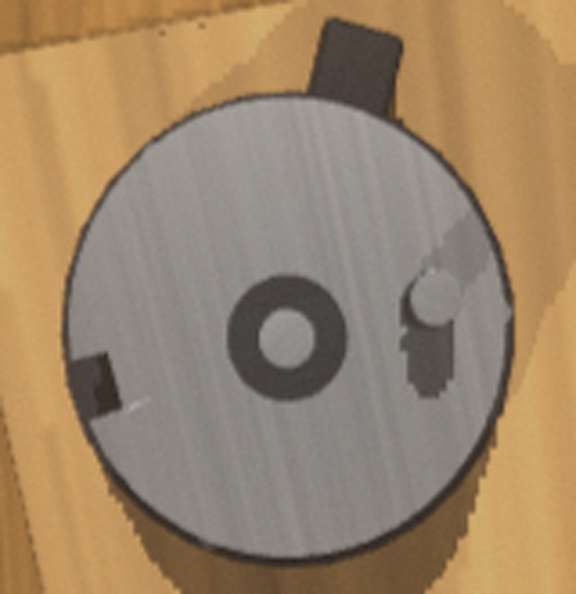

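```bash
python3 - <<'E'
from h import *
W=cam("wrist")
f=lambda x,y:np.array([240+x/3.6,y/3.6])
c=plane(W,f(288,338),.076);print("c",c)
for n,p,z in(("peg",f(436,299),.106),("notch in",f(118,380),.076),("notch mouthA",f(72,362),.076),("notch mouthB",f(86,417),.076)):
    v=plane(W,p,z)-c;print(n,c+v,np.hypot(*v[:2]),np.arctan2(v[1],v[0]))
for z in(.03,.04,.045,.05):
    A,B,a,b=[plane(W,f(*q),z) for q in((328,16),(404,38),(310,90),(390,118))]
    m=(A+B)/2-c;s=(A-a)+(B-b);print(z,"width",np.linalg.norm(A-B),"r",np.hypot(*m[:2]),"ang",np.arctan2(m[1],m[0]),"side dir",np.arctan2(s[1],s[0]),"edge normal",np.arctan2((B-A)[1],(B-A)[0])+np.pi/2)
E
```

```text
c [0.5211 0.0687 0.076 ]
peg [0.5615 0.0781 0.106 ] 0.04148685468643581 0.2277714600909396
notch in [0.4699 0.0567 0.076 ] 0.05256257870818345 -2.910077044336204
notch mouthA [0.4564 0.0619 0.076 ] 0.06508494730719439 -3.035725216276701
notch mouthB [0.4598 0.0459 0.076 ] 0.06544271515335572 -2.7847093826642624
0.03 width 0.024666344531157586 r 0.09702577751084324 ang 1.3174613379806654 side dir 1.357842799024698 edge normal 1.3200788491866202
0.04 width 0.024075498015166393 r 0.0945032754832885 ang 1.316271975978499 side dir 1.3578427990246957 edge normal 1.3200788491866189
0.045 width 0.023780074757170956 r 0.09324207663478748 ang 1.3156531633280037 side dir 1.3578427990246968 edge normal 1.3200788491866198
0.05 width 0.023484651499175307 r 0.09198091447052559 ang 1.315017381188564 side dir 1.357842799024696 edge normal 1.3200788491866187
```

```bash
cat >> h.py <<'E'
C=np.array([.5211,.0687]);
def pose(phi,off,z,r=.042):
    u=np.array([np.cos(phi),np.sin(phi)]);t=np.array([-u[1],u[0]])
    return np.r_[C+r*u+off*t,z],phi+np.pi/2
E
python3 - <<'E'
from h import *
P,y=pose(.228,.026,.13);print(P,y,row(P,y))
E
```

```text
[0.5561 0.1035 0.13  ] 1.7987963267948965 [ 0.0006  0.0005 -0.1452  0.2506  0.0626  0.2204]
```

Request:
servo_tool:
  moves:
    - [[0,0,-0.145,0.25,0.063,0.1,1],[0,0,-0.145,0.25,0.063,0.1,1],[0,0,-0.145,0.25,0.063,0.1,1],[0,0,-0.145,0.25,0.063,0.1,1],[0,0,-0.145,0.25,0.063,0.22,1],[0,0,-0.145,0.25,0.063,0.22,1],[0,0,-0.145,0.25,0.063,0.22,1],[0,0,-0.145,0.25,0.063,0.22,1]]
  squeeze: 10

```text
time_s: 3.0
ee_pos: [0.5563, 0.1024, 0.1306]
eef_rot: [3.141, 0.001, 1.797]
force: [0.1, -0.1, 1.1]
grip_width: 0.0441
```

```bash
python3 - <<'E'
from h import *
o=get_obs();print(o["ee_pos"],o["eef_rot"],o["grip_width"],o["force"],o["qpos"])
P,y=pose(.228,.026,.088);print(P,y,row(P,y))
for n in("scene","side","wrist"):
    c=cam(n);cv2.imwrite(f"pics/{n}2.png",c[0][:,:,::-1]);
S=cv2.imread("pics/scene2.png")[100:300,200:440];D=cv2.imread("pics/side2.png")[100:300,240:480];W=cv2.imread("pics/wrist2.png")[100:300,200:440]
cv2.imwrite("pics/c2.png",cv2.resize(np.hstack([S,D,W]),(800,223)))
E
```

```text
[0.5563 0.1024 0.1306] [3.1413 0.0009 1.7974] 0.04407712342542044 [ 0.1298 -0.0742  1.0645] [ 0.1178  0.3762  1.533  -0.0009  1.232  -0.1085]
[0.5561 0.1035 0.088 ] 1.7987963267948965 [ 0.0002  0.0005 -0.0009  0.0023  0.0001  0.0853]
```

View pics/c2.png

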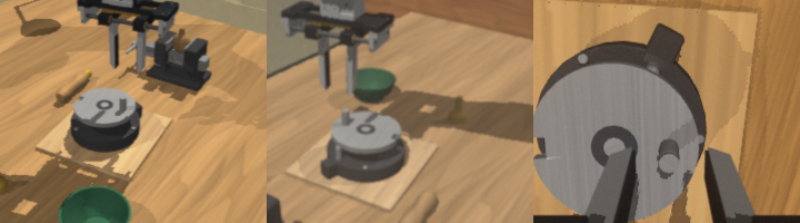

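Request:
servo_tool:
  moves:
    - [[0,0,0,0.002,0,0,1],[0,0,0,0.002,0,0,1],[0,0,0,0.002,0,0,1],[0,0,0,0.002,0,0,1],[0,0,0,0.002,0,0,1],[0,0,0,0.002,0,0,1],[0,0,0,0.002,0,0,1],[0,0,0,0.002,0,0,1]]

```text
time_s: 3.82
ee_pos: [0.557, 0.1038, 0.1323]
eef_rot: [3.138, 0.001, 1.798]
force: [-0.4, 0.5, -1.1]
grip_width: 0.0007
```

```bash
python3 - <<'E'
from h import *
o=get_obs();print(o["ee_pos"],o["eef_rot"],o["grip_width"],o["force"])
P,y=pose(.228,.026,.088);print(P,y,row(P,y))
for n in("wrist",):
    c=cam(n);cv2.imwrite(f"pics/{n}3.png",c[0][:,:,::-1]);
E
```

```text
[0.557  0.1038 0.1323] [3.1377 0.0012 1.7977] 0.0007338545779970008 [-0.4248  0.4905 -1.1071]
[0.5561 0.1035 0.088 ] 1.7987963267948965 [ 0.0025  0.0008 -0.0007  0.     -0.0022  0.0885]
```

View pics/wrist3.png

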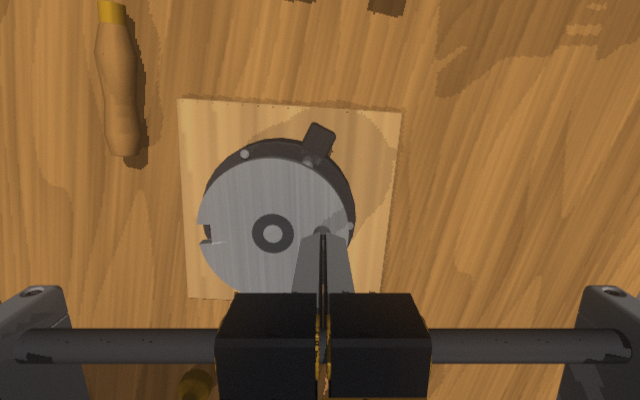

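```bash
python3 - <<'E'
import cv2
a=cv2.imread("pics/wrist3.png")[115:250,190:365];cv2.imwrite("pics/w3z.png",cv2.resize(a,None,fx=4,fy=4,interpolation=cv2.INTER_CUBIC))
E
```

```text
(no output)
```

View pics/w3z.png

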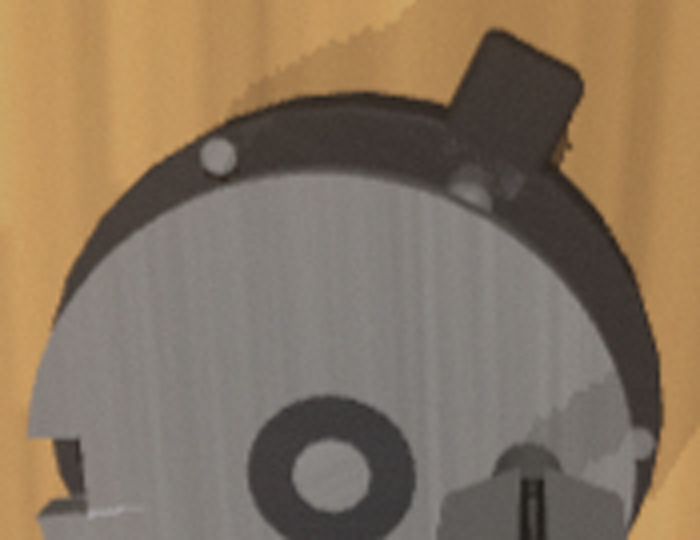

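```bash
python3 - <<'E'
from h import *
W=cam("wrist")
f=lambda x,y:np.array([190+x/4,115+y/4])
c=plane(W,f(332,476),.076);print("c",c)
for n,p,z in(("pin",f(470,190),.0655),("pin",f(470,190),.063),("pinL",f(449,187),.064),("pinR",f(493,207),.064),("notchin",f(82,475),.076)):
    v=plane(W,p,z)-c;print(n,c+v,np.hypot(*v[:2]),np.arctan2(v[1],v[0]))
for z in(.04,.05):
    A,B=[plane(W,f(*q),z) for q in((490,28),(585,75))]
    m=(A+B)/2-c;print(np.hypot(*m[:2]),np.arctan2(m[1],m[0]))
E
```

```text
c [0.5208 0.0682 0.076 ]
pin [0.5365 0.1335 0.0655] 0.06710320467856085 1.3355824088489987
pin [0.5365 0.133  0.063 ] 0.06666275662702871 1.3340648751166566
pinL [0.532  0.1329 0.064 ] 0.06557582047042128 1.3992494687961698
pinR [0.542  0.1308 0.064 ] 0.06601186341042012 1.24472419638104
notchin [0.4686 0.0565 0.076 ] 0.05353235714115279 -2.920042483329709
0.0973008011579873 1.3251880983708149
0.09790153931486516 1.329378285460487
```

Request:
servo_tool:
  moves:
    - [[0.002,0,0,0,-0.002,0.05,1],[0.002,0,0,0,-0.002,0.089,1],[0.002,0,0,0,-0.002,0.089,1],[0.002,0,0,0,-0.002,0.089,1]]

```text
time_s: 4.25
ee_pos: [0.5559, 0.1035, 0.0876]
eef_rot: [-3.141, 0.001, 1.798]
force: [-0.0, 0.0, 0.1]
grip_width: 0.0007
```

```bash
python3 - <<'E'
from h import *
o=get_obs();print(o["ee_pos"],o["eef_rot"],o["force"])
for k in range(0,12):
    P,y=pose(.228-.0,.026,.088) if k<0 else pose(.228-.10*k,max(.0155,.026-.005*k),.088);print(k,row(P,y).round(3).tolist())
E
```

```text
[0.5559 0.1035 0.0876] [-3.1408  0.001   1.7977] [-0.0348  0.0328  0.1337]
0 [-0.0, 0.001, -0.001, -0.0, 0.0, -0.001]
1 [-0.0, 0.001, 0.063, -0.019, 0.004, -0.001]
2 [-0.0, 0.001, 0.127, -0.037, 0.005, -0.001]
3 [-0.0, 0.001, 0.19, -0.047, 0.006, -0.001]
4 [-0.0, 0.001, 0.254, -0.056, 0.006, -0.001]
5 [-0.0, 0.001, 0.318, -0.065, 0.005, -0.001]
6 [-0.0, 0.001, 0.381, -0.074, 0.003, -0.001]
7 [-0.0, 0.001, 0.445, -0.082, 0.001, -0.001]
8 [-0.0, 0.001, 0.509, -0.091, -0.003, -0.001]
9 [-0.0, 0.001, 0.572, -0.099, -0.007, -0.001]
10 [-0.0, 0.001, 0.636, -0.106, -0.012, -0.001]
11 [-0.0, 0.001, 0.7, -0.113, -0.018, -0.001]
```

Request:
servo_tool:
  moves:
    - [[0,0,0.063,-0.019,0.004,-0.001,1],[0,0,0.127,-0.037,0.005,-0.001,1],[0,0,0.19,-0.047,0.006,-0.001,1],[0,0,0.254,-0.056,0.006,-0.001,1],[0,0,0.318,-0.065,0.005,-0.001,1],[0,0,0.381,-0.074,0.003,-0.001,1],[0,0,0.445,-0.082,0.001,-0.001,1],[0,0,0.509,-0.091,-0.003,-0.001,1],[0,0,0.572,-0.099,-0.007,-0.001,1],[0,0,0.572,-0.099,-0.007,-0.001,1]]

```text
time_s: 5.08
ee_pos: [0.5643, 0.0539, 0.0898]
eef_rot: [3.14, -0.0, 0.894]
force: [1.2, -0.8, 0.2]
grip_width: 0.0002
```

```bash
python3 - <<'E'
from h import *
o=get_obs();print(o["ee_pos"],o["eef_rot"],o["force"])
for n in("scene","side","wrist"):
    c=cam(n);cv2.imwrite(f"pics/{n}4.png",c[0][:,:,::-1]);
S=cv2.imread("pics/scene4.png")[100:260,200:400];D=cv2.imread("pics/side4.png")[130:290,240:440];W=cv2.imread("pics/wrist4.png")[100:320,200:475]
W=cv2.resize(W,(200,160))
cv2.imwrite("pics/c4.png",cv2.resize(np.hstack([S,D,W]),(798,213)))
for k in range(0,9):
    P,y=pose(-.672-.10*k,.0155,.088);print(k,row(P,y).round(3).tolist())
E
```

```text
[0.5643 0.0539 0.0898] [ 3.1395 -0.0001  0.8939] [ 1.2032 -0.7848  0.1773]
0 [0.001, 0.0, 0.002, -0.001, -0.001, 0.002]
1 [0.001, 0.0, 0.066, -0.009, 0.002, 0.002]
2 [0.001, 0.0, 0.13, -0.018, 0.004, 0.002]
3 [0.001, 0.0, 0.193, -0.027, 0.004, 0.002]
4 [0.001, 0.0, 0.257, -0.036, 0.004, 0.002]
5 [0.001, -0.0, 0.321, -0.045, 0.004, 0.002]
6 [0.001, -0.0, 0.384, -0.053, 0.002, 0.002]
7 [0.001, -0.0, 0.448, -0.062, -0.001, 0.002]
8 [0.001, -0.0, 0.512, -0.07, -0.004, 0.002]
```

View pics/c4.png

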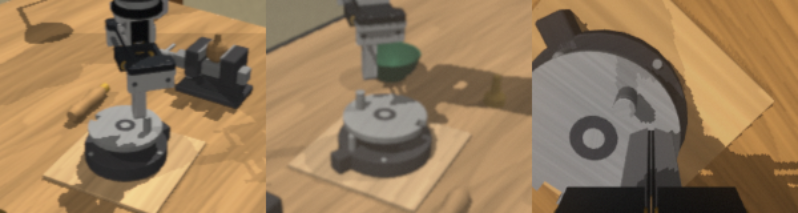

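```bash
python3 - <<'E'
import cv2,numpy as np
S=cv2.imread("pics/scene4.png")[110:250,220:370];D=cv2.imread("pics/side4.png")[130:270,255:405]
cv2.imwrite("pics/c4b.png",cv2.resize(np.hstack([S,D]),(800,373),interpolation=2))
W=cv2.imread("pics/wrist4.png");cv2.imwrite("pics/c4w.png",W)
E
```

```text
(no output)
```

View pics/c4b.png

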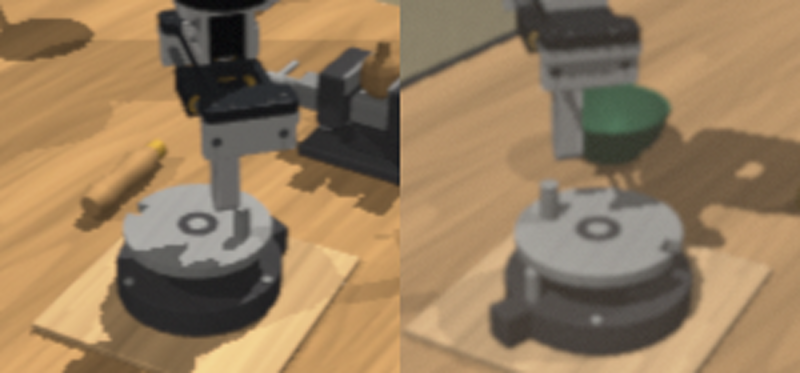

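View pics/c4w.png

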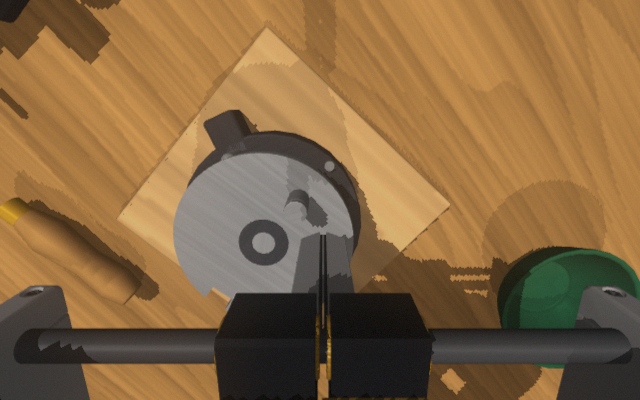

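```bash
python3 - <<'E'
from h import *
S=cam("scene");D=cam("side");W=cam("wrist");o=get_obs()
print(tri(ray(S,(304.7,188)),ray(D,(317,189))))
T=o["ee_pos"];print(T,o["time_s"],proj(S,T),proj(D,T),proj(W,T),o["force"],o["qpos"])
T2=T+[0,0,.04];print(proj(S,T2),proj(D,T2),proj(W,T2))
for n,c in(("scene",S),("side",D)):cv2.imwrite(f"pics/{n}5.png",c[0][:,:,::-1])
S_=S[0][110:250,220:370,::-1];D_=D[0][130:270,255:405,::-1]
cv2.imwrite("pics/c5b.png",cv2.resize(np.hstack([S_,D_]),(800,373),interpolation=2))
E
```

```text
(array([0.5643, 0.056 , 0.1165]), np.float64(0.00020034248445797523))
[0.5638 0.0547 0.0884] 5.3833 [304.3061 198.609 ] [317.6293 200.4219] [323.3474 228.3292] [ 0.2754  0.4985 -0.876 ] [ 0.0327  0.4237  1.5715 -0.0012  1.1466  0.7027]
[304.048  183.6371] [317.4674 183.7652] [323.5793 254.5982]
```

View pics/c5b.png

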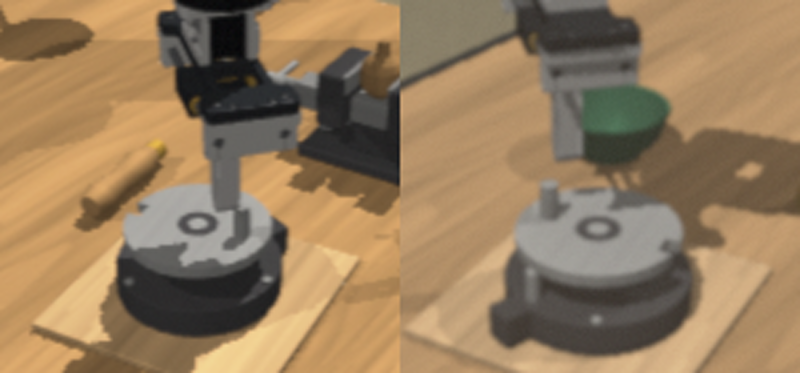

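```bash
python3 - <<'E'
from h import *
P,y=pose(.228,.026,.1);print(row(P,y))
W=cam("wrist");p,R=tool()
for dz in(0,.028):
  for x in(-.008,.008):print(dz,x,proj(W,p+R@[x,0,-dz]))
E
```

```text
[ 0.0001  0.0007 -0.5714  0.067  -0.0726 -0.0232]
0 -0.008 [323.3355 239.364 ]
0 0.008 [323.3744 217.093 ]
0.028 -0.008 [323.4555 257.9371]
0.028 0.008 [323.5026 232.9889]
```

All three views put the real fingertip about 28 mm above the reported TCP, so the finger passed over the peg without touching it. I'll go back and run the same push lower.

Request:
servo_tool:
  moves:
    - [[0,0,0,0,0,-0.023,1],[0,0,-0.1,0.067,-0.073,-0.023,1],[0,0,-0.2,0.067,-0.073,-0.023,1],[0,0,-0.3,0.067,-0.073,-0.023,1],[0,0,-0.4,0.067,-0.073,-0.023,1],[0,0,-0.5,0.067,-0.073,-0.023,1],[0,0,-0.571,0.067,-0.073,-0.023,1],[0,0,-0.571,0.067,-0.073,-0.023,1],[0,0,-0.571,0.067,-0.073,-0.023,1],[0,0,-0.571,0.067,-0.073,-0.023,1]]

```text
time_s: 6.27
ee_pos: [0.5561, 0.1037, 0.1005]
eef_rot: [3.141, 0.001, 1.796]
force: [-0.2, -0.7, 0.6]
grip_width: 0.0003
```

```bash
python3 - <<'E'
from h import *
print(get_obs()["ee_pos"],get_obs()["force"])
P,y=pose(.228,.027,.062);print(row(P,y))
E
```

```text
[0.5561 0.1037 0.1005] [-0.2445 -0.6925  0.6421]
[ 0.0001  0.0007 -0.0016  0.0017 -0.0001  0.0769]
```

Request:
servo_tool:
  moves:
    - [[0,0,0,0.002,0,0.03,1],[0,0,0,0.002,0,0.05,1],[0,0,0,0.002,0,0.06,1],[0,0,0,0.002,0,0.068,1],[0,0,0,0.002,0,0.073,1],[0,0,0,0.002,0,0.073,1]]

```text
time_s: 6.77
ee_pos: [0.5558, 0.1046, 0.0636]
eef_rot: [-3.141, 0.001, 1.796]
force: [-0.2, -0.3, -0.1]
grip_width: 0.0001
```

```bash
python3 - <<'E'
from h import *
print(get_obs()["ee_pos"],get_obs()["force"])
S=cam("scene");D=cam("side")
S_=S[0][110:250,220:370,::-1];D_=D[0][130:270,255:405,::-1]
cv2.imwrite("pics/c6b.png",cv2.resize(np.hstack([S_,D_]),(800,373),interpolation=2))
E
```

```text
[0.5558 0.1046 0.0636] [-0.1832 -0.2966 -0.1267]
```

View pics/c6b.png

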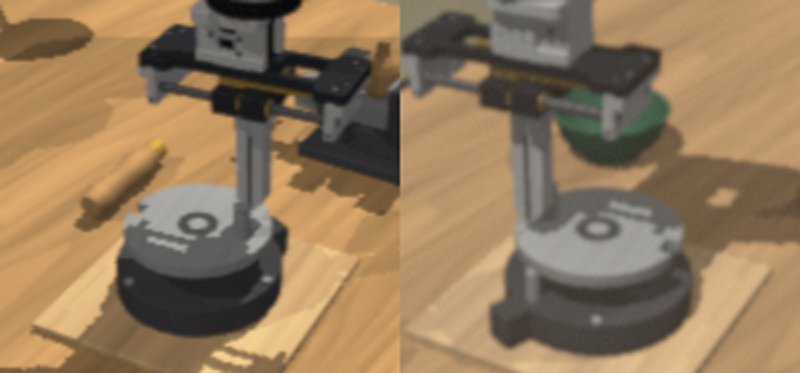

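Request:
servo_tool:
  moves:
    - [[0,0,0.063,-0.02,0.004,0,1],[0,0,0.127,-0.038,0.005,0,1],[0,0,0.19,-0.049,0.006,0,1],[0,0,0.254,-0.058,0.006,0,1],[0,0,0.318,-0.067,0.005,0,1],[0,0,0.381,-0.076,0.003,0,1],[0,0,0.445,-0.084,0.001,0,1],[0,0,0.509,-0.093,-0.003,0,1],[0,0,0.572,-0.101,-0.007,0,1]]

```text
time_s: 7.62
ee_pos: [0.5644, 0.0547, 0.0649]
eef_rot: [3.14, -0.001, 0.892]
force: [0.0, 1.9, 0.3]
grip_width: 0.0002
```

```bash
python3 - <<'E'
from h import *
print(get_obs()["ee_pos"],get_obs()["force"])
for k in range(0,11):
    P,y=pose(-.672-.10*k,.0155,.062);print(k,row(P,y).round(3).tolist())
S=cam("scene");D=cam("side")
S_=S[0][110:250,220:370,::-1];D_=D[0][130:270,255:405,::-1]
cv2.imwrite("pics/c7b.png",cv2.resize(np.hstack([S_,D_]),(800,373),interpolation=2))
E
```

```text
[0.5644 0.0547 0.0649] [0.0196 1.895  0.3329]
0 [0.001, -0.0, -0.004, -0.001, -0.001, 0.006]
1 [0.001, -0.0, 0.059, -0.009, 0.002, 0.006]
2 [0.001, -0.001, 0.123, -0.018, 0.003, 0.006]
3 [0.001, -0.001, 0.187, -0.027, 0.004, 0.006]
4 [0.001, -0.001, 0.25, -0.036, 0.004, 0.006]
5 [0.001, -0.001, 0.314, -0.045, 0.004, 0.006]
6 [0.001, -0.001, 0.378, -0.054, 0.002, 0.006]
7 [0.001, -0.001, 0.441, -0.062, -0.001, 0.006]
8 [0.001, -0.001, 0.505, -0.071, -0.004, 0.006]
9 [0.001, -0.001, 0.569, -0.078, -0.008, 0.006]
10 [0.001, -0.001, 0.632, -0.086, -0.013, 0.006]
```

View pics/c7b.png

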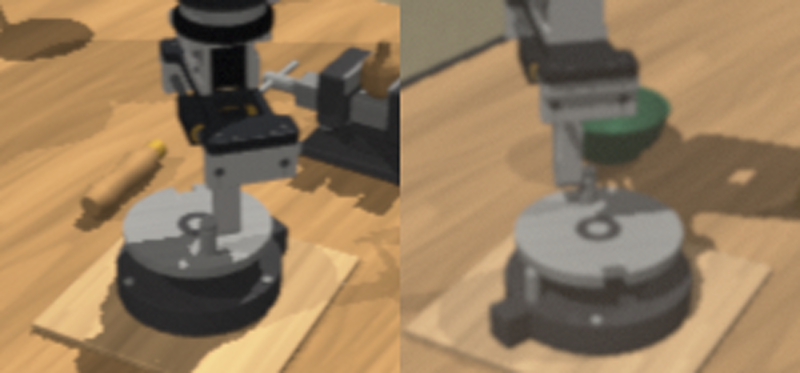

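The plate is turning with the peg, so I'll continue to just short of the target.

Request:
servo_tool:
  moves:
    - [[0,0,0.059,-0.009,0.002,0.004,1],[0,0,0.123,-0.018,0.003,0.005,1],[0,0,0.187,-0.027,0.004,0.005,1],[0,0,0.25,-0.036,0.004,0.005,1],[0,0,0.314,-0.045,0.004,0.005,1],[0,0,0.378,-0.054,0.002,0.005,1],[0,0,0.441,-0.062,-0.001,0.005,1],[0,0,0.505,-0.071,-0.004,0.005,1],[0,0,0.569,-0.078,-0.008,0.005,1],[0,0,0.632,-0.086,-0.013,0.005,1],[0,0,0.632,-0.086,-0.013,0.005,1]]

```text
time_s: 8.63
ee_pos: [0.5321, 0.0248, 0.0627]
eef_rot: [3.141, -0.002, -0.099]
force: [-0.9, 0.6, -0.1]
grip_width: 0.0004
```

```bash
python3 - <<'E'
from h import *
print(get_obs()["ee_pos"],get_obs()["eef_rot"],get_obs()["force"])
S=cam("scene");D=cam("side");W=cam("wrist")
S_=S[0][110:250,220:370,::-1];D_=D[0][130:270,255:405,::-1]
cv2.imwrite("pics/c8b.png",cv2.resize(np.hstack([S_,D_]),(800,373),interpolation=2))
cv2.imwrite("pics/w8.png",W[0][:,:,::-1])
E
```

```text
[0.5321 0.0248 0.0627] [ 3.1407 -0.002  -0.0992] [-0.8595  0.5678 -0.1351]
```

View pics/c8b.png

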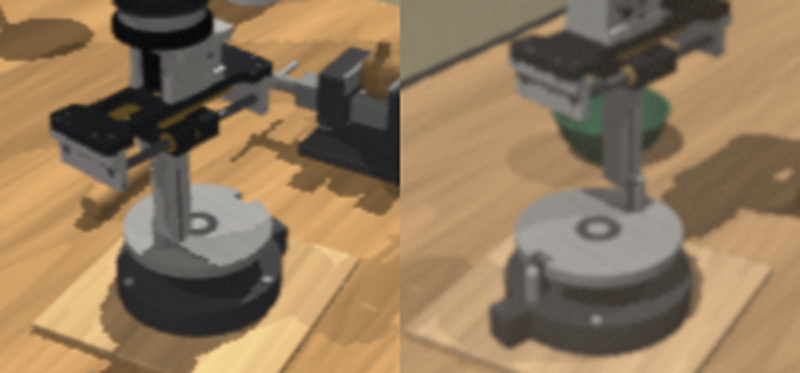

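View pics/w8.png

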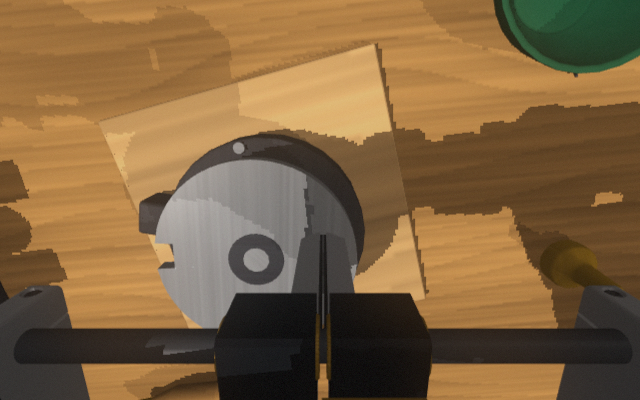

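```bash
python3 - <<'E'
import cv2
a=cv2.imread("pics/w8.png")[170:310,130:290];cv2.imwrite("pics/w8z.png",cv2.resize(a,None,fx=4,fy=4,interpolation=cv2.INTER_CUBIC))
E
```

```text
(no output)
```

View pics/w8z.png

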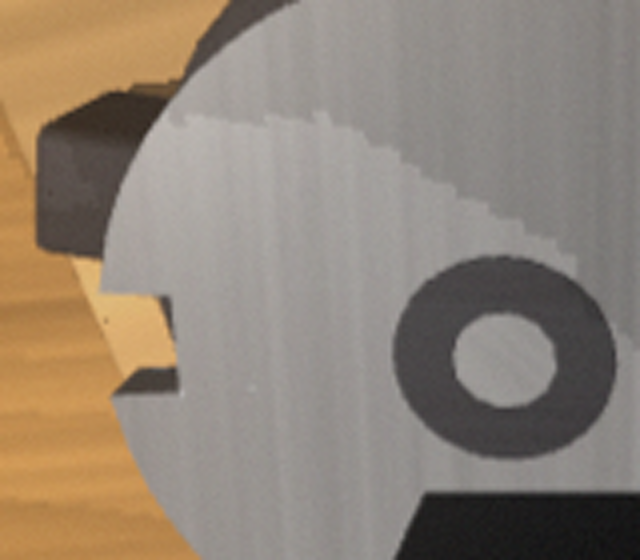

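```bash
python3 - <<'E'
from h import *
W=cam("wrist");f=lambda x,y:np.array([130+x/4,170+y/4])
c=plane(W,f(505,361),.076);print(c)
for n,p in(("inA",f(172,296)),("inB",f(180,392)),("mouthA",f(101,290)),("mouthB",f(112,396))):
    v=plane(W,p,.076)-c;print(n,np.hypot(*v[:2]),np.arctan2(v[1],v[0]))
print(tool()[0])
for ph in(-1.77,-1.79,-1.81,-1.83):
    P,y=pose(ph,.0155,.062);print(ph,row(P,y).round(3).tolist())
E
```

```text
[0.5196 0.0688 0.076 ]
inA 0.05354688463021819 1.264052260679311
inB 0.05342693450577962 1.5819225038978504
mouthA 0.06466657603712443 1.2850426092557319
mouthB 0.06459127502811342 1.5751109171909328
[0.5324 0.0249 0.0624]
-1.77 [0.001, -0.001, 0.067, -0.009, 0.002, 0.001]
-1.79 [0.001, -0.001, 0.08, -0.01, 0.002, 0.001]
-1.81 [0.0, -0.001, 0.093, -0.012, 0.003, 0.001]
-1.83 [0.0, -0.001, 0.105, -0.014, 0.003, 0.001]
```

Request:
servo_tool:
  moves:
    - [[0,0,0.03,-0.004,0.001,0,1],[0,0,0.05,-0.007,0.002,0,1],[0,0,0.066,-0.009,0.002,0,1],[0,0,0.066,-0.009,0.002,0,1],[0,0,0.066,-0.009,0.002,0,1]]

```text
time_s: 9.25
ee_pos: [0.528, 0.0244, 0.0624]
eef_rot: [3.141, -0.002, -0.194]
force: [1.6, -0.8, -0.0]
grip_width: 0.0006
```

```bash
python3 - <<'E'
from h import *
print(get_obs()["ee_pos"],get_obs()["eef_rot"],get_obs()["force"])
W=cam("wrist");D=cam("side")
cv2.imwrite("pics/w9z.png",cv2.resize(W[0][170:310,110:290,::-1],None,fx=4,fy=4,interpolation=cv2.INTER_CUBIC))
cv2.imwrite("pics/d9z.png",cv2.resize(D[0][180:290,260:400,::-1],None,fx=5,fy=5,interpolation=cv2.INTER_CUBIC))
E
```

```text
[0.528  0.0244 0.0624] [ 3.1408 -0.0018 -0.1945] [ 1.5905 -0.7876 -0.0453]
```

View pics/w9z.png

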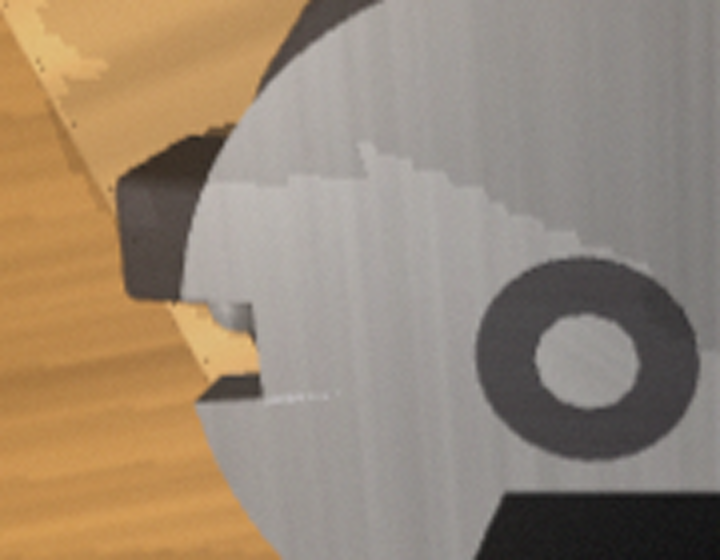

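View pics/d9z.png

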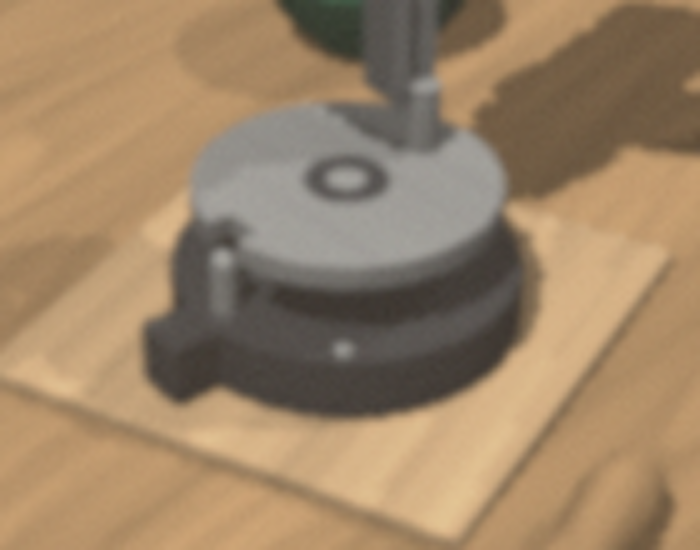

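```bash
python3 - <<'E'
from h import *
W=cam("wrist");D=cam("side");f=lambda x,y:np.array([110+x/4,170+y/4])
c=plane(W,f(588,362),.076);print(c)
for n,p in(("inA",f(252,304)),("inB",f(262,401)),("mouthA",f(183,299)),("mouthB",f(196,402))):
    v=plane(W,p,.076)-c;print(n,np.hypot(*v[:2]),np.arctan2(v[1],v[0]))
for r in(.056,.062,.068):
  for a in(1.30,1.328,1.36):
    P=np.r_[c[:2]+r*np.array([np.cos(a),np.sin(a)]),.0645]
    q=proj(W,P);d=proj(D,P);print(r,a,(q-[110,170])*4,(d-[260,180])*5)
g=lambda x,y:np.array([260+x/5,180+y/5])
cs=plane(D,g(347,179),.076)
for z in(.063,.0655):
  for x in(210,222,236):
    v=plane(D,g(x,255),z)-cs;print("side pin",z,x,np.hypot(*v[:2]),np.arctan2(v[1],v[0]))
for p in((210,232),(240,232),(245,240),(208,222)):
    v=plane(D,g(*p),.076)-cs;print("side notch",p,np.hypot(*v[:2]),np.arctan2(v[1],v[0]))
E
```

```text
[0.5195 0.0688 0.076 ]
inA 0.053923961363382907 1.185949569339169
inB 0.05392670699517744 1.505433859021494
mouthA 0.0647670390993168 1.204477859345678
mouthB 0.06463953390308269 1.4866147554018299
0.056 1.3 [268.9042 308.2309] [238.6828 242.5602]
0.056 1.328 [269.4575 316.7437] [240.9254 244.2933]
0.056 1.36 [270.4057 326.4456] [243.6036 246.2336]
0.062 1.3 [233.1168 305.7605] [226.3197 247.4578]
0.062 1.328 [233.8064 315.1943] [228.794  249.3902]
0.062 1.36 [234.9439 325.9412] [231.7511 251.5543]
0.068 1.3 [197.2863 303.2871] [213.8722 252.3887]
0.068 1.328 [198.1275 313.6437] [216.5765 254.5233]
0.068 1.36 [199.4712 325.4366] [219.8106 256.9145]
side pin 0.063 210 0.06612184827307946 1.2544508201433648
side pin 0.063 222 0.06217094939191346 1.297100614757559
side pin 0.063 236 0.0577264782292216 1.3540959212148365
side pin 0.0655 210 0.06805588995959944 1.3017440011115204
side pin 0.0655 222 0.06426013078690378 1.3456848952006022
side pin 0.0655 236 0.06001075653565169 1.4038227714604155
side notch (210, 232) 0.06745939522393635 1.295838089281904
side notch (240, 232) 0.058247133251476645 1.415697035789861
side notch (245, 240) 0.060808800905807044 1.508787738309659
side notch (208, 222) 0.06445101420680804 1.1945921989683728
```

```bash
python3 - <<'E'
from h import *
print(tool()[0]);
for ph in (-1.77,-1.785): print(row(*pose(ph,.0155,.062)).round(4))
E
```

```text
[0.528  0.0244 0.0624]
[ 0.0005 -0.0012  0.002  -0.     -0.0002  0.0008]
[ 0.0005 -0.0012  0.0115 -0.0013  0.0003  0.0008]
```

Request:
servo_tool:
  moves:
    - [[0,0,0.012,-0.0013,0,0,1],[0,0,0.012,-0.0013,0,0,1],[0,0,0.012,-0.0013,0,0,1]]

```text
time_s: 9.7
ee_pos: [0.5274, 0.0245, 0.0624]
eef_rot: [3.141, -0.002, -0.215]
force: [1.3, -1.3, -0.2]
grip_width: 0.0003
```

```bash
python3 - <<'E'
from h import *
print(get_obs()["ee_pos"],get_obs()["eef_rot"],get_obs()["force"])
W=cam("wrist")
cv2.imwrite("pics/w10z.png",cv2.resize(W[0][170:310,110:290,::-1],None,fx=4,fy=4,interpolation=cv2.INTER_CUBIC))
E
```

```text
[0.5274 0.0245 0.0624] [ 3.1409 -0.0019 -0.2149] [ 1.2654 -1.2571 -0.2125]
```

View pics/w10z.png

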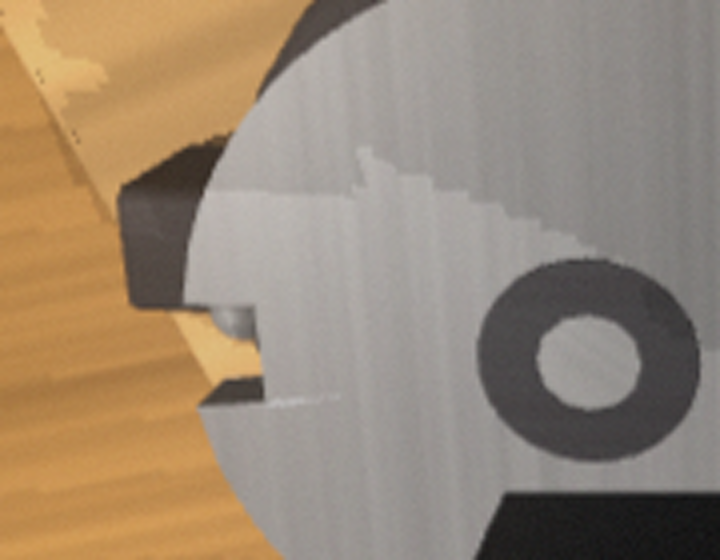

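```bash
python3 - <<'E'
from h import *
p,R=tool()
print(row([.457,.147,.2],-.215).round(3))
E
```

```text
[ 0.    -0.001  0.    -0.189 -0.209 -0.276]
```

Request:
servo_tool:
  moves:
    - [[0,0,0,0.02,0,0,1],[0,0,0,0.02,0,0,1],[0,0,0,0.02,0,-0.08,1],[0,0,0,0.02,0,-0.16,1],[0,0,0,0,0,-0.276,1],[0,0,0,-0.189,-0.209,-0.276,1],[0,0,0,-0.189,-0.209,-0.276,1],[0,0,0,-0.189,-0.209,-0.276,1],[0,0,0,-0.189,-0.209,-0.276,1],[0,0,0,-0.189,-0.209,-0.276,1],[0,0,0,-0.189,-0.209,-0.276,1],[0,0,0,-0.189,-0.209,-0.276,1]]

```text
time_s: 10.75
ee_pos: [0.4571, 0.1465, 0.2]
eef_rot: [3.141, -0.002, -0.215]
force: [0.7, -0.3, 0.5]
grip_width: 0.0002
```

```bash
python3 - <<'E'
from h import *
print(get_obs()["ee_pos"],get_obs()["eef_rot"],get_obs()["force"])
W=cam("wrist");q=proj(W,[.521,.0687,.076]);print(q, proj(W,[.536,.129,.065]))
cv2.imwrite("pics/w11.png",W[0][:,:,::-1])
E
```

```text
[0.4571 0.1465 0.2   ] [ 3.1407 -0.0016 -0.2147] [ 0.7444 -0.3351  0.5309]
[386.5262 105.3166] [322.2525 103.3448]
```

View pics/w11.png

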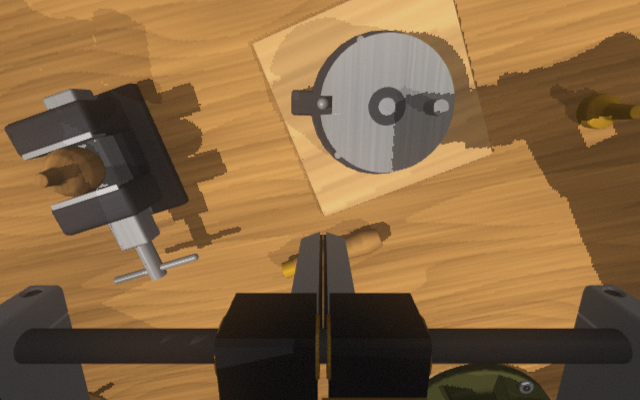

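```bash
python3 - <<'E'
import cv2
a=cv2.imread("pics/w11.png")[75:130,280:350];cv2.imwrite("pics/w11z.png",cv2.resize(a,None,fx=9,fy=9,interpolation=cv2.INTER_CUBIC))
from h import *
P=np.r_[C+.04*np.array([np.cos(2.9),np.sin(2.9)]),.07];print(P,row(P,-.215).round(3))
E
```

```text
[0.4823 0.0783 0.07  ] [ 0.001 -0.001 -0.     0.077  0.122  0.26 ]
```

View pics/w11z.png

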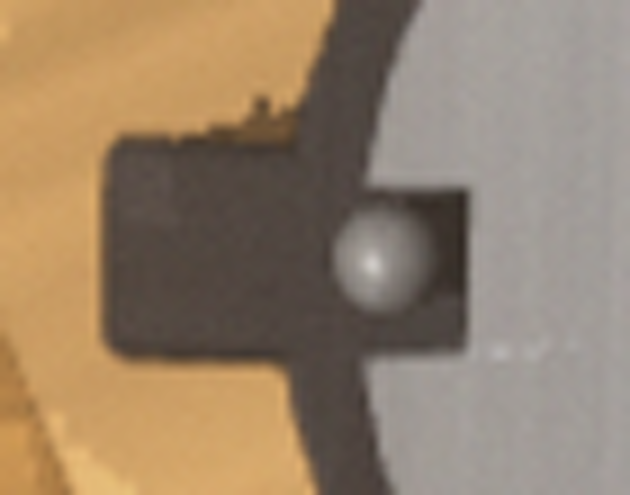

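From directly above, the pin sits in the notch about 1 mm off centre, against 3 mm of play. Next I'll press on the -x side of the plate.

Request:
servo_tool:
  moves:
    - [[0,0,0,0.077,0.122,0.1,1],[0,0,0,0.077,0.122,0.15,1],[0,0,0,0.077,0.122,0.2,1],[0,0,0,0.077,0.122,0.25,1],[0,0,0,0.077,0.122,0.26,1],[0,0,0,0.077,0.122,0.27,1],[0,0,0,0.077,0.122,0.28,1],[0,0,0,0.077,0.122,0.29,1],[0,0,0,0.077,0.122,0.296,1],[0,0,0,0.077,0.122,0.296,1]]

```text
time_s: 11.63
ee_pos: [0.4822, 0.0784, 0.0523]
eef_rot: [3.141, -0.002, -0.215]
force: [0.6, -0.6, 0.2]
grip_width: 0.0008
```

```bash
python3 - <<'E'
from h import *
print(get_obs()["ee_pos"],get_obs()["force"])
S=cam("scene");D=cam("side")
S_=S[0][110:250,220:370,::-1];D_=D[0][130:270,255:405,::-1]
cv2.imwrite("pics/c12b.png",cv2.resize(np.hstack([S_,D_]),(800,373),interpolation=2))
E
```

```text
[0.4822 0.0784 0.0523] [ 0.606  -0.5628  0.2084]
```

View pics/c12b.png

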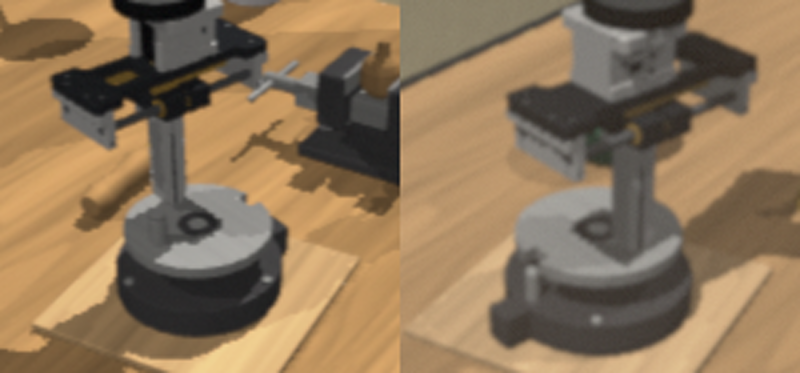

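Request:
servo_tool:
  moves:
    - [[0,0,0,0,0,0.004,1],[0,0,0,0,0,0.008,1],[0,0,0,0,0,0.012,1],[0,0,0,0,0,0.016,1],[0,0,0,0,0,0.02,1],[0,0,0,0,0,0.02,1]]

```text
time_s: 12.23
ee_pos: [0.4826, 0.0785, 0.0428]
eef_rot: [3.141, -0.003, -0.215]
force: [-0.4, 1.0, 2.3]
grip_width: 0.0007
```

Request:
servo_tool:
  moves:
    - [[0,0,0,0,0,0.004,1],[0,0,0,0,0,0.008,1],[0,0,0,0,0,0.012,1],[0,0,0,0,0,0.012,1]]

```text
time_s: 12.57
ee_pos: [0.4826, 0.0785, 0.0368]
eef_rot: [3.141, -0.003, -0.215]
force: [-1.1, 0.2, 2.9]
grip_width: 0.0005
```

```bash
python3 - <<'E'
from h import *
print(get_obs()["ee_pos"],get_obs()["force"])
S=cam("scene");D=cam("side")
S_=S[0][110:250,220:370,::-1];D_=D[0][130:270,255:405,::-1]
cv2.imwrite("pics/c13b.png",cv2.resize(np.hstack([S_,D_]),(800,373),interpolation=2))
E
```

```text
[0.4826 0.0785 0.0368] [-1.1314  0.1641  2.932 ]
```

View pics/c13b.png

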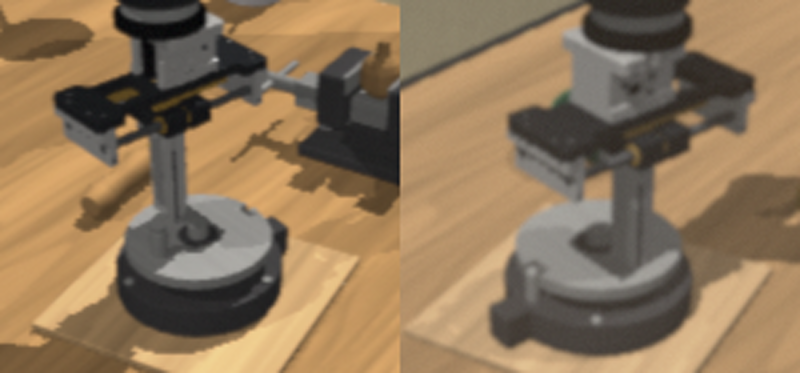

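The plate is going down over the pin and the spindle now stands proud of it. I'll keep pressing until the force shows it has reached its seat.

Request:
servo_tool:
  moves:
    - [[0,0,0,0,0,0.003,1],[0,0,0,0,0,0.006,1],[0,0,0,0,0,0.006,1],[0,0,0,0,0,0.006,1]]

```text
time_s: 13.0
ee_pos: [0.4829, 0.0788, 0.0356]
eef_rot: [-3.141, -0.004, -0.215]
force: [-11.9, 1.6, 27.2]
grip_width: 0.0005
```

Request:
servo_tool:
  moves:
    - [[0,0,0,0,0,0.003,1],[0,0,0,0,0,0.006,1],[0,0,0,0,0,0.006,1],[0,0,0,0,0,0.006,1]]

```text
time_s: 13.33
ee_pos: [0.4832, 0.0793, 0.0353]
eef_rot: [-3.14, -0.005, -0.215]
force: [-17.7, 2.2, 43.0]
grip_width: 0.0005
```

Seated: it stopped at a reported 0.0355 as predicted, and the force rose sharply. Backing off straight up.

Request:
servo_tool:
  moves:
    - [[0,0,0,0,0,-0.01,1],[0,0,0,0,0,-0.03,1],[0,0,0,0,0,-0.08,1],[0,0,0,0,0,-0.16,1],[0,0,0,0,0,-0.24,1],[0,0,0,0,0,-0.33,1],[0,0,0,-0.06,-0.12,-0.33,1],[0,0,0,-0.06,-0.12,-0.33,1],[0,0,0,-0.06,-0.12,-0.33,1],[0,0,0,-0.06,-0.12,-0.33,1],[0,0,0,-0.06,-0.12,-0.33,1]]

```text
time_s: 14.25
ee_pos: [0.4659, 0.1439, 0.2001]
eef_rot: [-3.141, -0.004, -0.215]
force: [-0.6, -0.9, 0.3]
grip_width: 0.0004
```

```bash
python3 - <<'E'
from h import *
print(get_obs()["ee_pos"],get_obs()["force"])
S=cam("scene");D=cam("side");W=cam("wrist")
cv2.imwrite("pics/c14.png",cv2.resize(np.hstack([S[0][165:265,230:380,::-1],D[0][185:285,250:400,::-1]]),(798,266),interpolation=2))
cv2.imwrite("pics/w14.png",W[0][:,:,::-1]);cv2.imwrite("pics/s14.png",S[0][:,:,::-1])
E
```

```text
[0.4659 0.1439 0.2001] [-0.6296 -0.9387  0.2961]
```

View pics/c14.png

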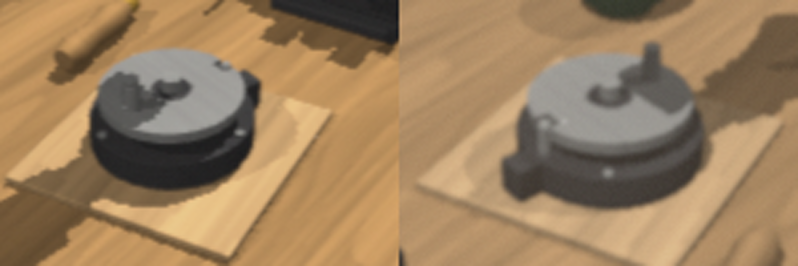

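View pics/w14.png

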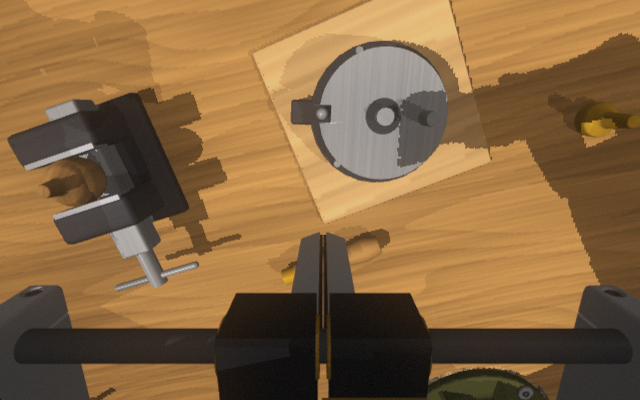

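View pics/s14.png

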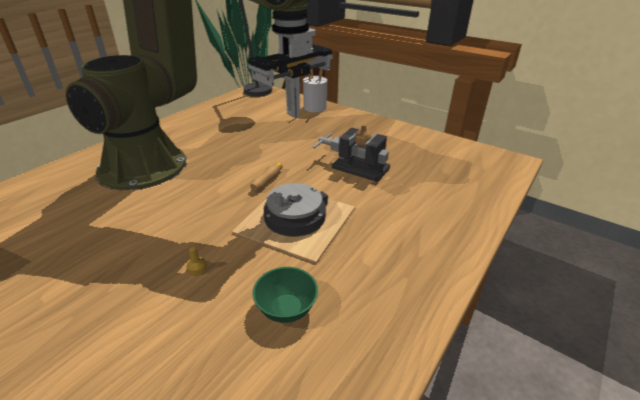

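```bash
python3 - <<'E'
from h import *
S=cam("scene");D=cam("side");W=cam("wrist")
k=798/300
# peg top: side (651,46); wrist (441?)
cv2.imwrite("pics/w15.png",cv2.resize(W[0][35:190,290:460,::-1],None,fx=3.8,fy=3.8,interpolation=2))
for n,P in(("notchinner",None),):pass
# width of disc from overhead: fit circle to bright grey mask
hsv=cv2.cvtColor(W[0][:,:,::-1].copy(),cv2.COLOR_BGR2HSV)
m=((hsv[...,1]<40)&(hsv[...,2]>60)).astype(np.uint8);m[:,:300]=0;m[200:]=0;m[:,460:]=0
m=cv2.morphologyEx(m,cv2.MORPH_CLOSE,np.ones((5,5),np.uint8))
c=max(cv2.findContours(m,0,2)[0],key=cv2.contourArea);h=cv2.convexHull(c)[:,0].astype(float)
for z in(.0635,.0665,.076):
    q=np.array([plane(W,p,z)[:2] for p in h]).astype(np.float32)
    print(z,cv2.minEnclosingCircle(q),2*np.sqrt(cv2.contourArea(q)/np.pi)/2)
E
```

```text
0.0635 ((0.5218040943145752, 0.07250138372182846), 0.06846104562282562) 0.06586754526310809
0.0665 ((0.5219951272010803, 0.07296767830848694), 0.06786540150642395) 0.0652936177061218
0.076 ((0.5226001143455505, 0.07444437593221664), 0.06597916781902313) 0.06347618009085147
```

View pics/w15.png

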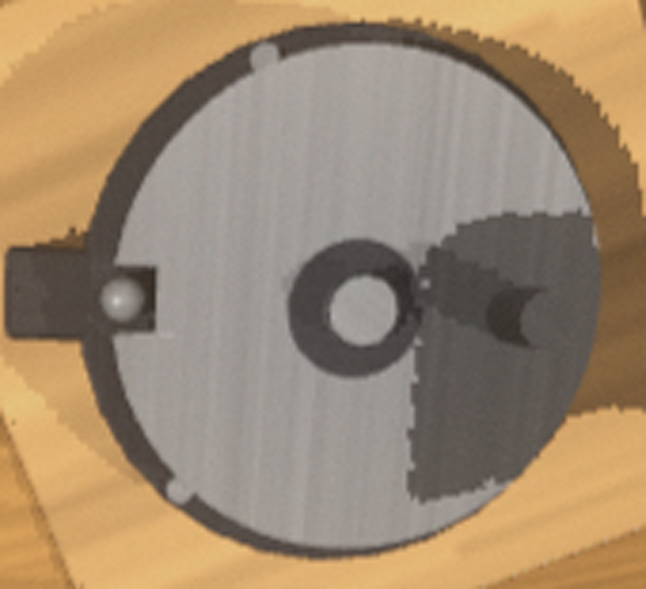

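```bash
python3 -c "
from station import *
print(hand_in())"
```

```text
the job is handed in; nothing more can be done
None
```

The job is handed in. The notch lies over the pin, the plate is pressed down to its seat, and the hand is clear of everything. I pushed the peg about 2.0 rad clockwise (seen from above) with the closed fingertips, then pressed on the plate away from the peg and the spindle.

**Checks that agreed**
- **Alignment:** before pressing, an overhead picture showed the pin about 1 mm off the middle of the notch, against 3 mm of play.
- **Seating:** the plate went down at 2 to 3 N measured, then stopped hard at 0.0355 m reported, the predicted home height. There the vertical force rose from 27 to 43 N with only 0.3 mm more travel.
- **After letting go:** the pictures show the pin in the notch and the spindle standing above the plate. The disc's apparent size suggests its top is about 64 to 67 mm above the bench; home is 63.5 mm. That is a rough check, and the hard stop is the better evidence.
- **Bystanders:** the vise, bowl, cup and handle look where they were, and the pictures and forces showed no knock against the vise.

**Checks that disagreed**
- **Fingertip height:** all three cameras put the real fingertip about 28 mm above the reported tool point. My first push therefore passed over the peg without turning the plate. I corrected for this and repeated the push lower.
- **Final press force:** the downward force on the fingertips briefly reached 43 N, or about 47 N in all. That is more than was needed and above the 40 N set for the arm and gripper body, though only the fingertips were in contact. It stayed well under the 120 N wrist limit.

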